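# Set the grind collar of a coffee grinder to its scale line

## Task

The grinder unit on the bench has been cleaned and its black adjusting collar is still backed off to coarse. Push against one of the collar's two upright tabs with a fingertip and turn the collar clockwise, seen from above, until its white index mark lines up with the one long line of the scale on the rim around it, then take the finger away. Do not grip a tab, do not lift, tip or shove the grinder along the bench, and leave the loose parts around it alone.

Things in the scene. Friction and masses are not known exactly. Their poses are not given: they have to be found in the camera images.
- grinder: Coffee grinder unit, about 3 kg, loose on rubber feet: stays put under 3 to 6 N on a tab, slides or tips at much more. Steel plate 170 (x) by 150 (y) mm, its top 16 mm above the bench; gearbox; aluminium housing with a round scale rim 140 mm across, top 118 mm above the bench. Origin: centre of underside, on the collar's axis; z up; x points along the long scale line, within 0.9 rad of world x.
- collar_centre (a point): Centre of the black collar's top face, on its upright turning axis, 134 mm above the bench. A bevelled ring, 104 mm across at the foot, 96 mm at the top, 16 mm high, with a 66 mm bore (steel burr cone inside, lower than the ring's top). Its axes turn with the collar: x points to the index mark, y to tab A.
- collar (a joint): Angle of the index mark from the long scale line, rad, positive counter-clockwise seen from above. 0 = lined up. Starts at 0.5 to 1.6, so turn it clockwise (value falls). Stops at -0.5 and 2.0. Even drag of about 0.1 Nm (2.5 N on a tab), no spring or detents; stays where it is left.
- index_tip (a point): Outer lower end of the collar's white index mark, 52.5 mm from the axis, 119 mm above the bench. The mark is 3.4 mm wide and runs radially over the collar's top and down its bevel.
- long_line (a point): Middle of the one long scale line (dark, 15 mm long, 3.4 mm wide, 54 to 69 mm from the axis) on the rim's top, 118 mm above the bench. The other lines are 6.5 mm long and 1.6 mm wide, 0.18 rad apart: three clockwise of the long one, eleven counter-clockwise.
- tab_a (a point): Centre of tab A, 40.5 mm from the axis, 90 degrees counter-clockwise of the index mark, 146 mm above the bench. Each tab is an upright black blade, from 134 mm (collar top) to 158 mm above the bench, 17 mm wide radially (32 to 49 mm from the axis), 10 mm thick in the turning direction. Apart from the two tabs nothing within 100 mm of the axis is higher than the collar's top.
- tab_b (a point): Centre of tab B, the same blade opposite tab A, 90 degrees clockwise of the index mark.
- hopper: Loose bean hopper of smoky plastic standing upside down, 136 mm across, 115 mm high, 200 to 240 mm from the grinder's axis. Origin at the centre of its underside. Leave alone.
- burr: Loose steel burr ring, 62 mm across, 20 mm high, 135 to 180 mm from the grinder's axis. Origin at the centre of its underside. Leave alone.
- brush: Cleaning brush with a wooden handle lying on the bench, its middle 190 to 240 mm from the grinder's axis, under 50 mm high. Leave alone.

How it is judged:
By the outcome, as a careful person would: the job done as asked, in the order asked, and still so for the second after the job is handed in, with the robot touching nothing.
It also fails if it takes over 48 s, if anything falls off the work surface, if the arm or the gripper's body presses on something with over 40 N, if the wrist force passes 120 N, or if a joint passes its speed limit or range.

## Robot

A 6-joint arm with a two-finger parallel gripper is mounted at the origin on the work surface. World frame = base frame: x ahead of the robot, y to its left, z up, the work surface at z = 0. Lengths are in m, angles in rad, forces in N, time in s.
With the tool pointing down it reaches from about 0.3 to 0.85 m from the base axis. Payload 5.4 kg.
Tool frame: the origin (TCP) lies between the finger pads; the fingertips stand 25 mm ahead of it and the grasp point (between the pads) lies 6 mm ahead of it (tcp_to_tips is the distance from the TCP to the fingertips, in m); x points along the fingers, z is the direction in which the jaws open and shut, and the axes are right-handed (so a half turn about x gives the same grasp; the last joint's range is limited). The gripper opens to 85 mm and grips with 20 to 120 N. Pads are 22 mm wide; open, the fingers measure 114 mm over their backs; the gripper's body (76 mm by 85 mm) begins 54 mm behind the grasp point. The pads swing forward as they close: fully open they stand 13 mm farther back than shut.
Start: joints at [1.105, 0.158, 1.597, -0, 1.386, -0.21], TCP at [0.145, 0.556, 0.256] pointing down, gripper open.
Joint ranges: [-2.91, 2.91], [-0.94, 2.29], [0.18, 2.7], [-1.29, 4.43], [0.17, 2.64], [-3, 3]. Speed limits (rad/s): [2.57, 2.57, 3.14, 3.14, 3.14, 3.14].

## Interface

Orientations are given as a unit quaternion [x, y, z, w].
In Python, from station import read_state, capture, finish_job, tcp_to_tips gives the robot as it stands.
- The arm moves only by the tool carry_out, never from a script. Its argument "steps" is a list that holds one entry, the list of rows, each a list of 4 numbers: the shift along the tool's x, y, z in mm, then the turn about the tool's x in rad. A call has 1 to 8 rows; each row is the pose to reach, as a shift and turn from the pose commanded when the call began, along the tool's axes at that moment; what a row does not reach only later rows make up. A row lasts 1/12 s, in which the tool goes at most 41.7 mm and 7.16 degrees, less where a joint would pass 70% of its speed; a pose out of reach is approached as far as the arm can. A call with a gripper value outside its range is refused whole. "grip" is the opening, from 0 (shut) to 1 (fully open), set as the call begins (left out, the last holds). The fingers move at their own pace and stop on an object; the grip force is fixed at half the most. Time passes only in rows, so rows that repeat a pose let the fingers close. It gives the time, the measured TCP pose, the force and the opening at its end, in the units of the state.
- read_state(): the state, without advancing time (a new reading comes with each control period).
- capture(name): name is "scene" or "top"; returns a dict with "frame" (420x560x3 uint8, blue, green, red), "mtx" (3x3 intrinsics, pixels), "T" (4x4, takes a point from camera to world coordinates). Camera axes: x right, y down, z forward; pixel columns grow to the right and rows downward; lengths in m; the calibration is good to about 2 mm. A picture is of the moment at which its call begins. There is no depth.
- finish_job(): hands the job in, once; it reports no verdict.
The state is a dict: "t": time; "joints": joint angles; "joint_velocities": joint speeds; "effort": joint torques, N m; "position": TCP position; "tool_rot": TCP orientation; "wrist_force": force on the tool from outside, world axes, zero at the start; "wrist_torque": the same for the moment, N m; "gripper_width": finger opening in m.
Only numpy, scipy, OpenCV 4.12 (cv2) and the standard library are available. Lean on these libraries where they do the work, as an engineer would, in place of code of your own. Each camera call takes 0.05 s, during which the arm holds its last target.

## Working session

There is one attempt and no reset: what is moved stays moved. The work goes in short steps, Python scripts to look and compute and a tool call to move; the robot and the scene stay as the last step left them, time stands still between calls to the robot, and variables do not carry over. Pictures are saved under pics/ and viewed, and the job is handed in when it is done.

Besides the shell and the picture viewer there is one more tool, called in YAML: its name, and indented under it one key for each argument. carry_out: Moves the arm, as the interface text tells. Its arguments: {"type":"object","properties":{"steps":{"type":"array"},"grip":{"type":"number"}},"required":["steps"]}

```bash
mkdir -p pics; python3 - <<'E'
from station import *
import cv2,numpy as np
s=read_state()
for k in("t","joints","position","tool_rot","wrist_force","gripper_width"):print(k,np.round(s[k],4))
print(tcp_to_tips if not callable(tcp_to_tips) else tcp_to_tips())
for n in("scene","top"):
    c=capture(n);cv2.imwrite(f"pics/{n}0.png",c["frame"]);np.savez(f"{n}0.npz",**c);print(np.round(c["mtx"],1).tolist(),np.round(c["T"],3).tolist())
E
```

```text
t 0.0
joints [ 1.1049  0.1591  1.5982  0.      1.3862 -0.2101]
position [0.1452 0.5558 0.2553]
tool_rot [-0.4324  0.5603  0.4319  0.5591]
wrist_force [ 0.0857 -0.3404 -0.0642]
gripper_width 0.0857
0.025
[[465.6, 0.0, 276.2], [0.0, 465.6, 209.3], [0.0, 0.0, 1.0]] [[0.14, 0.647, -0.749, 1.296], [0.99, -0.086, 0.111, -0.023], [0.008, -0.757, -0.653, 0.75], [0.0, 0.0, 0.0, 1.0]]
[[503.8, 0.0, 276.4], [0.0, 503.8, 210.6], [0.0, 0.0, 1.0]] [[0.029, -0.974, 0.226, 0.371], [-1.0, -0.029, 0.005, 0.076], [0.002, -0.226, -0.974, 1.071], [0.0, 0.0, 0.0, 1.0]]
```

View pics/scene0.png

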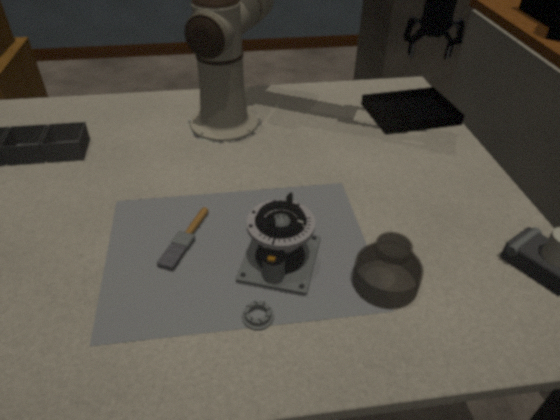

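View pics/top0.png

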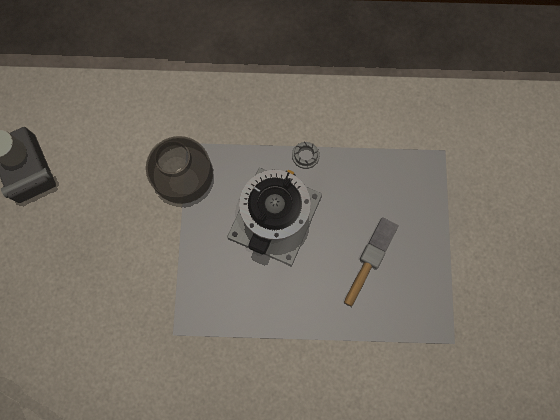

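The top view shows the grinder at about (275,203), the hopper at (180,170), the burr at (306,155) and the brush at about (370,260). I'll enlarge the collar in both views.

```bash
python3 - <<'E'
import cv2,numpy as np
a=np.load("top0.npz")["frame"][155:275,215:335];b=np.load("scene0.npz")["frame"][185:265,230:330]
f=lambda x,s:cv2.convertScaleAbs(cv2.resize(x,None,fx=s,fy=s,interpolation=cv2.INTER_CUBIC),alpha=1.6,beta=10)
cv2.imwrite("pics/tz.png",f(a,5));cv2.imwrite("pics/sz.png",f(b,7))
E
```

```text
(no output)
```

View pics/tz.png

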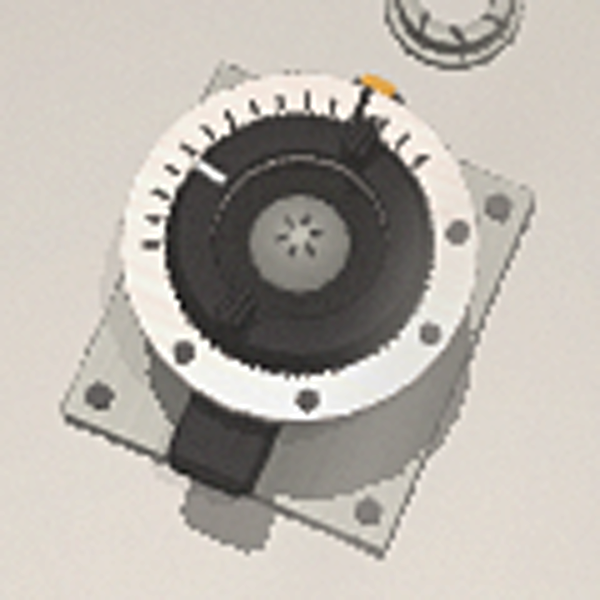

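View pics/sz.png

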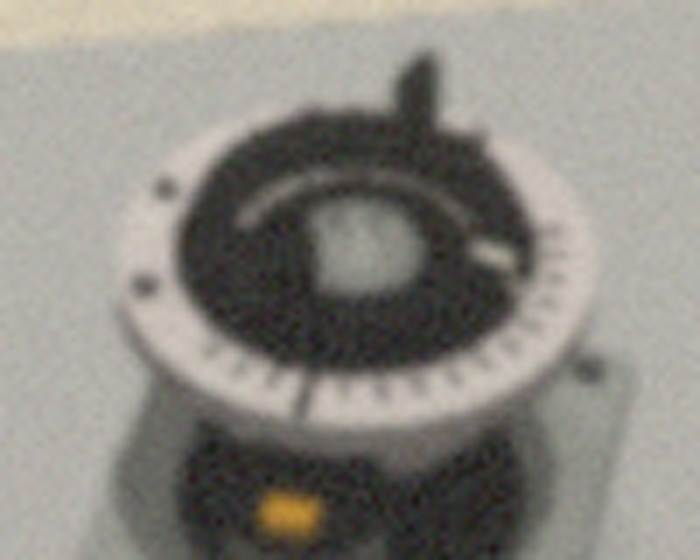

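The index mark is at crop (213,172), the long line at (362,103), tab A at (237,305) and tab B at (362,140). Next I'll turn these into positions.

```bash
cat > h.py <<'E'
import cv2,numpy as np
def ray(c,px,z):
    px=np.atleast_2d(np.asarray(px,float)); d=np.c_[px,np.ones(len(px))]@np.linalg.inv(c["mtx"]).T@c["T"][:3,:3].T
    o=c["T"][:3,3]; return o+d*((z-o[2])/d[:,2])[:,None]
def circ(p):
    A=np.c_[p[:,:2],np.ones(len(p))]; s=np.linalg.lstsq(A,(p[:,:2]**2).sum(1),rcond=None)[0]
    q=s[:2]/2; return q,np.sqrt(s[2]+q@q)
def rob(p):
    for _ in range(6):
        q,r=circ(p); e=abs(np.hypot(*(p[:,:2]-q).T)-r); p=p[e<max(.0015,1.5*np.median(e))]
    return q,r,len(p)
def proj(c,P):
    P=np.atleast_2d(P);R=c["T"][:3,:3];v=(P-c["T"][:3,3])@R@c["mtx"].T;return v[:,:2]/v[:,2:]
E
python3 - <<'E'
from h import *
for n,box in(("top",(235,165,80,85)),("scene",(240,195,85,60))):
    c=dict(np.load(n+"0.npz")); x,y,w,h=box; g=cv2.cvtColor(c["frame"],cv2.COLOR_BGR2GRAY)
    sub=cv2.GaussianBlur(g,(3,3),0)[y:y+h,x:x+w]
    print(n,np.percentile(sub,[5,25,50,75,95]))
    m=((g>(165 if n=="top" else 150)).astype(np.uint8)); k=np.zeros_like(m);k[y:y+h,x:x+w]=m[y:y+h,x:x+w]
    cs,_=cv2.findContours(k,cv2.RETR_EXTERNAL,cv2.CHAIN_APPROX_NONE); ct=max(cs,key=len)[:,0]
    p=ray(c,ct,.118); print("rim",rob(p))
    # collar foot: dark blob
    m=(g<95).astype(np.uint8);k[:]=0;k[y:y+h,x:x+w]=m[y:y+h,x:x+w]
    cs,_=cv2.findContours(k,cv2.RETR_EXTERNAL,cv2.CHAIN_APPROX_NONE); ct=max(cs,key=len)[:,0]
    print("foot",rob(ray(c,ct,.118)))
c=dict(np.load("top0.npz"))
print([ray(c,np.array([[215+u/5,155+v/5]]),z)[0].round(4).tolist() for u,v,z in((362,103,.118),(213,172,.134),(362,135,.146),(237,305,.146))])
E
```

```text
top [ 29.  40.  96. 125. 142.]Traceback (most recent call last):
  File "<stdin>", line 7, in <module>
ValueError: max() iterable argument is empty
```

```bash
cat > m.py <<'E'
from h import *
def analyse(c,box,tr,td,name):
    x,y,w,h=box; g=cv2.cvtColor(c["frame"],cv2.COLOR_BGR2GRAY); g=cv2.GaussianBlur(g,(3,3),0)
    out={}
    for t,m in(("rim",g>tr),("foot",g<td)):
        k=np.zeros(g.shape,np.uint8);k[y:y+h,x:x+w]=m[y:y+h,x:x+w]
        cs,_=cv2.findContours(k,cv2.RETR_EXTERNAL,cv2.CHAIN_APPROX_NONE)
        if not cs: continue
        ct=max(cs,key=len)[:,0]; out[t]=rob(ray(c,ct,.118)); print(name,t,out[t])
        v=c["frame"].copy(); cv2.drawContours(v,[ct],-1,(0,0,255),1)
        cv2.imwrite(f"pics/{name}_{t}.png",cv2.resize(v[y:y+h,x:x+w],None,fx=6,fy=6))
    return out
E
python3 - <<'E'
from m import *
for n,box in(("top",(235,165,80,85)),("scene",(240,190,85,65))):
    c=dict(np.load(n+"0.npz")); x,y,w,h=box; g=cv2.cvtColor(c["frame"],cv2.COLOR_BGR2GRAY)
    print(n,np.percentile(g[y:y+h,x:x+w],[5,25,50,75,90,95,99]), g[y+2:y+8,x+2:x+8].mean())
    for tr in((130,134) if n=="top" else (120,130,140)): analyse(c,box,tr,75,f"{n}{tr}")
c=dict(np.load("top0.npz"))
print([ray(c,np.array([[215+u/5,155+v/5]]),z)[0].round(4).tolist() for u,v,z in((362,103,.118),(213,172,.134),(362,135,.146),(237,305,.146))])
E
```

```text
top [ 26.  37.  91. 127. 142. 145. 149.] 124.80555555555556
top130 rim (array([0.60689792, 0.08690592]), np.float64(0.06234152099957436), 375)
top130 foot (array([0.60661895, 0.08598013]), np.float64(0.051485842282363636), 124)
top134 rim (array([0.60508133, 0.08792665]), np.float64(0.06459025384583339), 136)
top134 foot (array([0.60661895, 0.08598013]), np.float64(0.051485842282363636), 124)
scene [ 23.  39.  90. 105. 108. 112. 116.] 104.80555555555556
scene120 foot (array([0.64922373, 0.08209934]), np.float64(0.05661004060564306), 25)
scene130 foot (array([0.64922373, 0.08209934]), np.float64(0.05661004060564306), 25)
scene140 foot (array([0.64922373, 0.08209934]), np.float64(0.05661004060564306), 25)
[[0.6631, 0.0619, 0.118], [0.6287, 0.1189, 0.134], [0.6418, 0.062, 0.146], [0.5739, 0.1074, 0.146]]
```

```bash
python3 - <<'E'
from m import *
from station import read_state
from scipy.spatial.transform import Rotation as Ro
s=read_state();R=Ro.from_quat(s["tool_rot"]).as_matrix();print(R.round(3)); print("yaw y,z",np.arctan2(R[1,1],R[0,1]),np.arctan2(R[1,2],R[0,2]))
c=dict(np.load("top0.npz"));g=cv2.cvtColor(c["frame"],cv2.COLOR_BGR2GRAY).astype(float)
C=np.array([.6066,.0860])
# sample ring profile (line at r=65, index at r 38..46 z .134)
a=np.arange(-1.2,2.2,.005)
def prof(rs,z):
    o=0
    for r in rs:
        P=np.c_[C[0]+r*np.cos(a),C[1]+r*np.sin(a),0*a+z];p=proj(c,P).astype(np.float32)
        o=o+cv2.remap(g.astype(np.float32),p[:,0].reshape(1,-1),p[:,1].reshape(1,-1),cv2.INTER_LINEAR)[0]
    return o/len(rs)
L=prof(np.arange(.063,.067,.001),.118);I=prof(np.arange(.036,.047,.001),.134)
for nm,q,w in(("line",-(L-np.median(L)),None),("index",I-np.median(I),None)):
    k=q.argmax();sl=slice(max(0,k-16),k+17);w=np.clip(q[sl]-.3*q[k],0,None);print(nm,a[k],(a[sl]*w).sum()/w.sum(),q[k])
E
```

```text
[[-0.001 -0.967  0.253]
 [-0.002  0.253  0.967]
 [-1.     0.    -0.002]]
yaw y,z 2.8858050479409485 1.31500937062708
line -0.38000000000001743 -0.38317715456971696 111.691216
index 0.9849999999999535 0.984020633743174 105.093094
```

Everything agrees:

| Quantity | Value |
|---|---|
| Axis | (0.607, 0.086) |
| Foot radius | 51.5 mm |
| Long line angle | −0.383 |
| Index angle | 0.984 |
| Collar | about 1.37 rad |
| Tab A angle | 2.555 |

I'll push tab A with the shut fingers' back face, along tool +z. First I'll move across at height while closing.

carry_out:
  steps:
    - [[0,-16,-11,0.04],[0,-48,-33,0.08],[0,-80,-55,0.12],[0,-112,-77,0.16],[0,-144,-99,0.2],[0,-176,-121,0.24],[0,-208,-143,0.28],[0,-240,-165,0.33]]
  grip: 0

```text
t: 0.77
position: [0.3365, 0.3342, 0.2559]
tool_rot: [-0.334, 0.624, 0.334, 0.623]
wrist_force: [0.7, 0.7, -0.1]
gripper_width: 0.0001
```

```bash
cat > s.py <<'E'
from station import *
from h import *
from scipy.spatial.transform import Rotation as Ro
C=np.array([.6066,.0860])
def st():
    s=read_state();R=Ro.from_quat(s["tool_rot"]).as_matrix();p=np.array(s["position"])
    print("t",round(s["t"],2),"p",p.round(4),"z yaw",round(np.arctan2(R[1,2],R[0,2]),3),"F",np.round(s["wrist_force"],2),"w",round(float(s["gripper_width"]),4),"j6",round(s["joints"][5],2))
    return p,R
E
python3 -c "
from s import *
p,R=st(); print((R.T@(np.array([.5563,.0834,.255])-p)*1000).round(1))
print(tcp_to_tips)"
```

```text
t 0.77 p [0.3365 0.3342 0.2559] z yaw 0.983 F [ 0.66  0.73 -0.14] w 0.0001 j6 -0.46
[   0.9 -322.   -86.9]
0.025
```

carry_out:
  steps:
    - [[0,-38,-10,0],[0,-76,-20,0],[0,-114,-30,0],[0,-152,-40,0],[0,-190,-50,0],[0,-228,-60,0],[0,-266,-70,0],[0,-300,-80,0]]

```text
t: 1.43
position: [0.5427, 0.1013, 0.2558]
tool_rot: [-0.334, 0.623, 0.334, 0.623]
wrist_force: [0.8, 0.4, -0.7]
gripper_width: 0.0001
```

carry_out:
  steps:
    - [[0,-22,-7,0],[20,-22,-7,0],[45,-22,-7,0],[60,-22,-7,0],[60,-22,-7,0],[60,-22,-7,0]]

```text
t: 1.93
position: [0.5554, 0.0855, 0.1953]
tool_rot: [-0.334, 0.624, 0.335, 0.622]
wrist_force: [0.6, -0.3, -0.3]
gripper_width: -0.0
```

```bash
python3 -c "
from s import *
p,R=st(); print((R.T@(np.array([.5563,.0834,.175])-p)*1000).round(1))
f=lambda x,s:cv2.convertScaleAbs(cv2.resize(x,None,fx=s,fy=s,interpolation=cv2.INTER_CUBIC),alpha=1.8,beta=10)
a=capture('top')['frame'][125:275,190:360];b=capture('scene')['frame'][135:255,210:350]
cv2.imwrite('pics/a1.png',f(a,4));cv2.imwrite('pics/b1.png',f(b,5))"
```

```text
t 1.93 p [0.5554 0.0855 0.1953] z yaw 0.985 F [ 0.56 -0.3  -0.29] w -0.0 j6 -1.05
[20.3 -2.  -1.2]
```

View pics/a1.png

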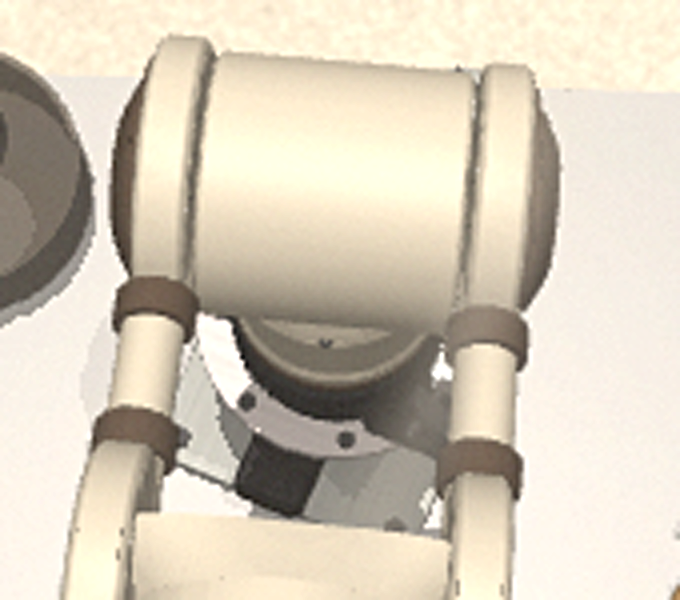

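View pics/b1.png

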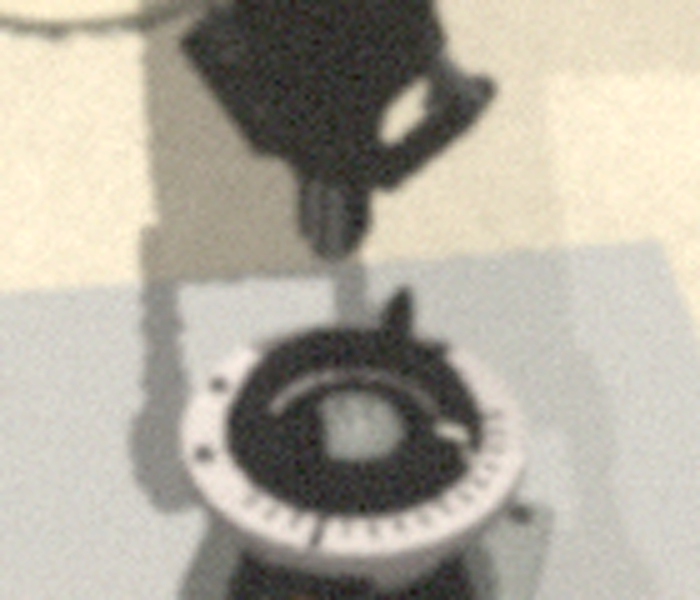

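The top view is blocked by the arm. The scene view shows the shut tips at crop (333,258), left of and behind tab A (400,300). I'll check the tip and linkage heights.

```bash
python3 -c "
from s import *
c=dict(np.load('scene0.npz'));p,R=st()
for z in (.14,.15,.16,.17,.18): print('tip',z,((proj(c,[p[0],p[1],z])-[210,135])*5).round(0))
zy=R[:,2]
for d in(.02,.03,.05):
  for z in(.19,.2,.22,.24): print('link',d,z,((proj(c,[p[0]+d*zy[0],p[1]+d*zy[1],z])-[210,135])*5).round(0))
print('tabA top',((proj(c,[.5729,.1084,.158])-[210,135])*5).round(0))
"
```

```text
t 2.03 p [0.5568 0.0855 0.1977] z yaw 0.985 F [-0.25 -1.27 -0.17] w 0.0002 j6 -1.05
tip 0.14 [[329. 308.]]
tip 0.15 [[329. 290.]]
tip 0.16 [[329. 271.]]
tip 0.17 [[329. 251.]]
tip 0.18 [[329. 232.]]
link 0.02 0.19 [[375. 225.]]
link 0.02 0.2 [[375. 205.]]
link 0.02 0.22 [[376. 163.]]
link 0.02 0.24 [[377. 121.]]
link 0.03 0.19 [[398. 232.]]
link 0.03 0.2 [[399. 211.]]
link 0.03 0.22 [[400. 170.]]
link 0.03 0.24 [[401. 127.]]
link 0.05 0.19 [[444. 245.]]
link 0.05 0.2 [[445. 225.]]
link 0.05 0.22 [[447. 183.]]
link 0.05 0.24 [[449. 141.]]
tabA top [[390. 294.]]
```

Tips are 25 mm ahead of the TCP as stated, and the linkage is about 40 mm higher, well clear of the tab. The shut tip is about 16 mm thick. I'll go down to tip z ≈ 0.142, then approach the tab.

carry_out:
  steps:
    - [[8,0,0,0],[16,0,0,0],[23,0,0,0],[29,0,0,0],[29,0,2,0],[29,0,5,0],[29,0,8,0],[29,0,8,0]]

```text
t: 2.7
position: [0.5612, 0.0926, 0.1678]
tool_rot: [-0.335, 0.623, 0.334, 0.623]
wrist_force: [1.1, 0.8, -0.1]
gripper_width: 0.0004
```

```bash
cat >> s.py <<'E'
def rel(p,R):
    d=R.T@(np.r_[C,p[2]]-p)*1000; print("axis in tool y,z mm",d[1:].round(1)); return d[1:]
def pic(n,x0=220,y0=150,w=130,h=110,k=5.5):
    c=capture("scene");b=c["frame"][y0:y0+h,x0:x0+w]
    cv2.imwrite(f"pics/{n}.png",cv2.convertScaleAbs(cv2.resize(b,None,fx=k,fy=k,interpolation=cv2.INTER_CUBIC),alpha=1.8,beta=10));return c
E
python3 -c "
from s import *
p,R=st();rel(p,R);pic('b2')"
```

```text
t 2.7 p [0.5612 0.0926 0.1678] z yaw 0.985 F [ 1.13  0.83 -0.12] w 0.0004 j6 -1.03
axis in tool y,z mm [-41.5  19.6]
```

View pics/b2.png

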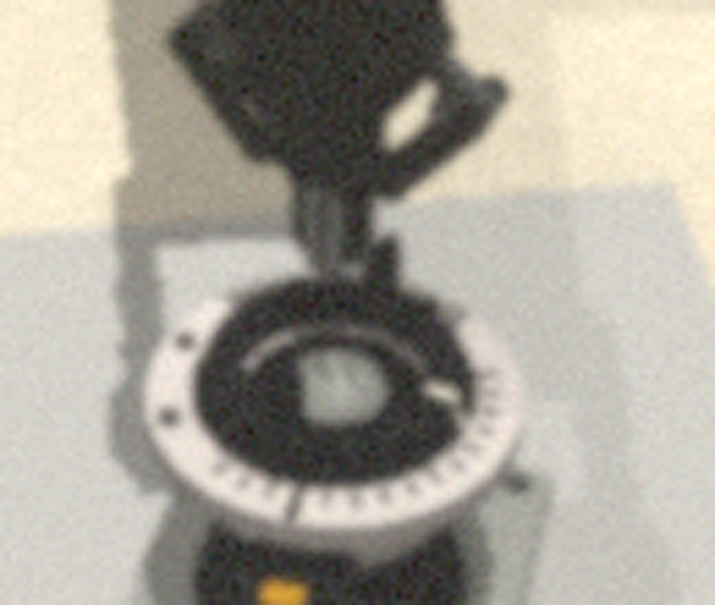

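The finger is right behind tab A at (385,255), its lower end clear of the collar top. Next I'll work out the arc about the axis.

```bash
cat >> s.py <<'E'
def arc(c,phis):
    o=[]
    for f in phis:
        v=-c; q=c+[v[0]*np.cos(f)-v[1]*np.sin(f),v[0]*np.sin(f)+v[1]*np.cos(f)]
        o.append([0,round(q[0],1),round(q[1],1),round(f,3)])
    print(o)
E
python3 -c "
from s import *
arc(np.array([-41.,19.5]),np.arange(1,9)*.035)"
```

```text
[[0, np.float64(0.7), np.float64(1.4), np.float64(0.035)], [0, np.float64(1.3), np.float64(2.9), np.float64(0.07)], [0, np.float64(1.8), np.float64(4.4), np.float64(0.105)], [0, np.float64(2.3), np.float64(5.9), np.float64(0.14)], [0, np.float64(2.8), np.float64(7.4), np.float64(0.175)], [0, np.float64(3.2), np.float64(9.0), np.float64(0.21)], [0, np.float64(3.5), np.float64(10.5), np.float64(0.245)], [0, np.float64(3.8), np.float64(12.1), np.float64(0.28)]]
```

carry_out:
  steps:
    - [[0,0.7,1.4,0.035],[0,1.3,2.9,0.07],[0,1.8,4.4,0.105],[0,2.3,5.9,0.14],[0,2.8,7.4,0.175],[0,3.2,9.0,0.21],[0,3.5,10.5,0.245],[0,3.8,12.1,0.28]]

```text
t: 3.42
position: [0.5638, 0.104, 0.1676]
tool_rot: [-0.244, 0.664, 0.243, 0.663]
wrist_force: [-2.1, 0.4, 1.7]
gripper_width: 0.0004
```

```bash
python3 -c "
from s import *
p,R=st();rel(p,R);pic('b3')"
```

```text
t 3.42 p [0.5638 0.104  0.1676] z yaw 0.703 F [-2.14  0.39  1.65] w 0.0004 j6 -0.73
axis in tool y,z mm [-41.4  21. ]
```

View pics/b3.png

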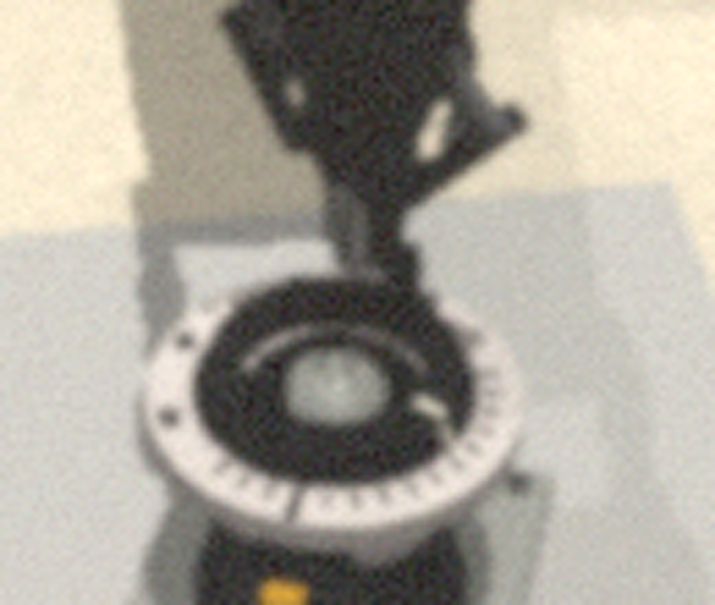

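The index mark has moved to (432,405), so the collar is turning, and the grinder hasn't moved. The contact force is about 2 N. I'll carry on with the same arc.

carry_out:
  steps:
    - [[0,0.7,1.4,0.035],[0,1.3,2.9,0.07],[0,1.8,4.4,0.105],[0,2.3,5.9,0.14],[0,2.8,7.4,0.175],[0,3.2,9.0,0.21],[0,3.5,10.5,0.245],[0,3.8,12.1,0.28]]

```text
t: 4.13
position: [0.5704, 0.115, 0.1675]
tool_rot: [-0.149, 0.692, 0.149, 0.691]
wrist_force: [-2.6, -1.0, 2.2]
gripper_width: 0.0001
```

carry_out:
  steps:
    - [[0,0.7,1.4,0.035],[0,1.3,2.9,0.07],[0,1.8,4.4,0.105],[0,2.3,5.9,0.14],[0,2.8,7.4,0.175],[0,3.2,9.0,0.21],[0,3.5,10.5,0.245],[0,3.8,12.1,0.28]]

```text
t: 4.8
position: [0.5798, 0.1238, 0.1674]
tool_rot: [-0.051, 0.706, 0.051, 0.705]
wrist_force: [-2.8, 1.0, 1.4]
gripper_width: 0.0002
```

```bash
cat >> s.py <<'E'
def angles(c,zi=.134):
    # line centroid on z=.118, index centroid on top; centre found from dark collar-foot ellipse in the same image is unreliable -> use C, with image offset from long line known
    g=cv2.cvtColor(c["frame"],cv2.COLOR_BGR2GRAY).astype(np.float32)
    a=np.arange(-1.0,1.6,.005)
    def prof(rs,z):
        o=0
        for r in rs:
            p=proj(c,np.c_[C[0]+DC[0]+r*np.cos(a),C[1]+DC[1]+r*np.sin(a),0*a+z]).astype(np.float32)
            o=o+cv2.remap(g,p[:,0].reshape(1,-1),p[:,1].reshape(1,-1),cv2.INTER_LINEAR)[0]
        return o/len(rs)
    r=[]
    for nm,q in(("line",-prof(np.arange(.064,.068,.001),.118)),("index",prof(np.arange(.036,.047,.001),zi))):
        q=q-np.median(q);k=q.argmax();sl=slice(max(0,k-16),k+17);w=np.clip(q[sl]-.3*q[k],0,None);r.append((a[sl]*w).sum()/w.sum());print(nm,round(r[-1],3),"peak",round(float(q[k]),1))
    print("collar",round(r[1]-r[0],3));return r
DC=np.zeros(2)
E
python3 -c "
import s
from s import *
p,R=st();rel(p,R);c=pic('b4');np.savez('b4.npz',**c)
c0=dict(np.load('scene0.npz'))
for d in((0,0),(.002,0),(-.002,0),(0,.002),(0,-.002)):
  s.DC=np.array(d);print(d);angles(c0);angles(c)"
```

```text
t 4.8 p [0.5798 0.1238 0.1674] z yaw 0.144 F [-2.76  1.    1.4 ] w 0.0002 j6 -0.14
axis in tool y,z mm [-41.2  21.1]
(0, 0)
line -0.348 peak 43.5
index 1.011 peak 46.9
collar 1.359
line -0.347 peak 40.9
index 0.251 peak 61.2
collar 0.598
(0.002, 0)
line -0.357 peak 39.0
index 1.049 peak 51.8
collar 1.406
line -0.357 peak 39.2
index 0.26 peak 63.4
collar 0.616
(-0.002, 0)
line -0.338 peak 45.9
index 0.976 peak 41.2
collar 1.313
line -0.337 peak 46.4
index 0.241 peak 57.5
collar 0.578
(0, 0.002)
line -0.376 peak 44.5
index 0.984 peak 52.2
collar 1.36
line -0.375 peak 44.6
index 0.205 peak 61.7
collar 0.58
(0, -0.002)
line -0.319 peak 41.2
index 1.034 peak 38.2
collar 1.353
line -0.319 peak 37.4
index 0.299 peak 59.9
collar 0.618
```

View pics/b4.png

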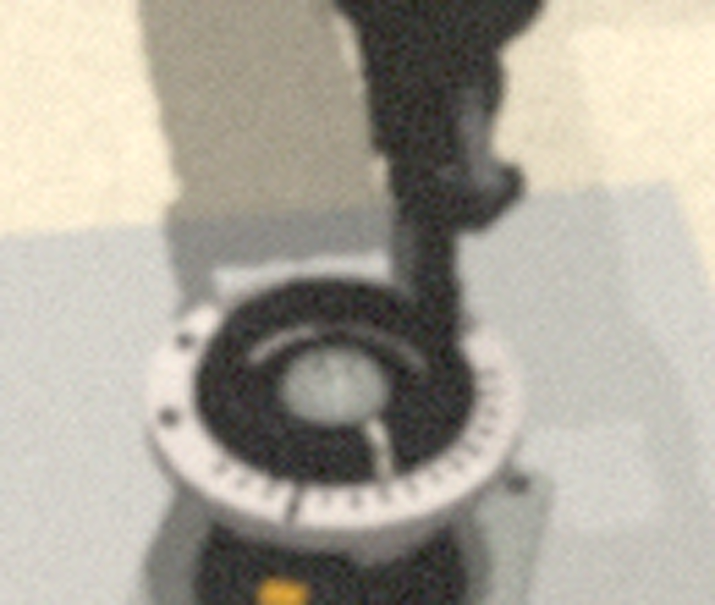

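Collar ≈ 0.58 rad now, with the index at crop (380,450) and the line at (293,503). The scene camera needs about a 2.5 mm y correction to agree with the top view. I'll continue and stop short of the line.

carry_out:
  steps:
    - [[0,0.7,1.4,0.035],[0,1.3,2.9,0.07],[0,1.8,4.4,0.105],[0,2.3,5.9,0.14],[0,2.8,7.4,0.175],[0,3.2,9.0,0.21],[0,3.5,10.5,0.245],[0,3.8,12.1,0.28]]

```text
t: 5.52
position: [0.5913, 0.1295, 0.1673]
tool_rot: [0.048, 0.706, -0.047, 0.705]
wrist_force: [-2.2, 1.7, 1.4]
gripper_width: -0.0
```

carry_out:
  steps:
    - [[0,0.7,1.4,0.035],[0,1.3,2.9,0.07],[0,1.8,4.4,0.105],[0,2.3,5.9,0.14],[0,2.8,7.4,0.175],[0,2.8,7.4,0.175],[0,2.8,7.4,0.175]]

```text
t: 6.1
position: [0.5993, 0.1311, 0.1673]
tool_rot: [0.109, 0.699, -0.108, 0.699]
wrist_force: [-1.4, 1.6, 0.2]
gripper_width: 0.0001
```

```bash
python3 -c "
import s
from s import *
p,R=st();rel(p,R);c=pic('b5')
for d in((0,.0025),(.002,.0025),(0,.0015),(0,.0035)):
  s.DC=np.array(d);print(d);angles(c)"
```

```text
t 6.1 p [0.5993 0.1311 0.1673] z yaw -0.308 F [-1.38  1.61  0.18] w 0.0001 j6 0.33
axis in tool y,z mm [-40.8  20.6]
(0, 0.0025)
line -0.383 peak 42.6
index -0.272 peak 68.3
collar 0.11
(0.002, 0.0025)
line -0.392 peak 40.2
index -0.286 peak 66.6
collar 0.106
(0, 0.0015)
line -0.368 peak 42.5
index -0.25 peak 68.5
collar 0.118
(0, 0.0035)
line -0.397 peak 42.5
index -0.296 peak 68.2
collar 0.101
```

View pics/b5.png

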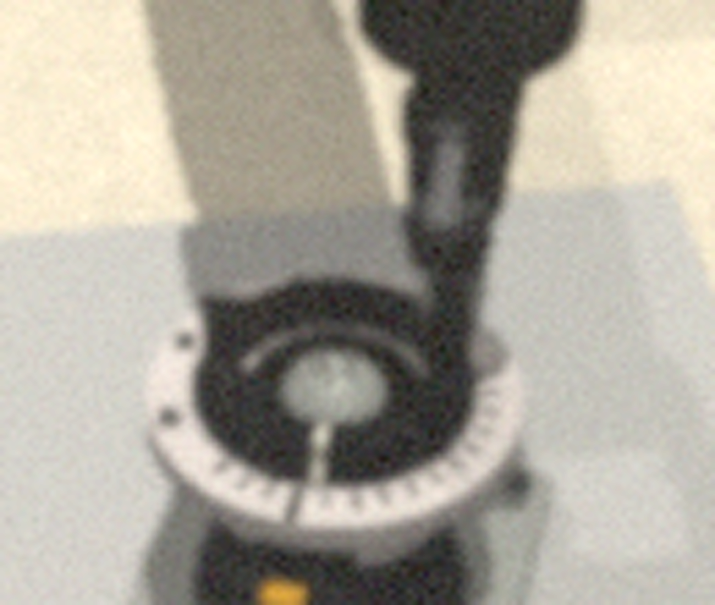

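About 0.11 rad remains. I'll go a further 0.08 slowly and then let it settle.

carry_out:
  steps:
    - [[0,0.4,0.8,0.02],[0,0.8,1.7,0.04],[0,1.1,2.5,0.06],[0,1.5,3.3,0.08],[0,1.5,3.3,0.08],[0,1.5,3.3,0.08]]

```text
t: 6.65
position: [0.6032, 0.131, 0.1673]
tool_rot: [0.137, 0.694, -0.137, 0.694]
wrist_force: [-1.9, 3.2, -0.4]
gripper_width: -0.0
```

```bash
python3 -c "
import s
from s import *
p,R=st();rel(p,R);c=pic('b6')
for d in((0,.0025),(0,.0015),(0,.0035)):
  s.DC=np.array(d);print(d);angles(c)"
```

```text
t 6.65 p [0.6032 0.131  0.1673] z yaw -0.39 F [-1.9   3.18 -0.44] w -0.0 j6 0.41
axis in tool y,z mm [-40.4  20.3]
(0, 0.0025)
line -0.384 peak 42.8
index -0.369 peak 71.2
collar 0.014
(0, 0.0015)
line -0.37 peak 43.2
index -0.346 peak 71.9
collar 0.024
(0, 0.0035)
line -0.398 peak 42.0
index -0.391 peak 70.1
collar 0.007
```

Collar ≈ 0.014 rad, so it's almost aligned. I'll take the finger off straight back, then up and aside, so the top camera can check it independently.

carry_out:
  steps:
    - [[0,0,-4,0],[0,0,-10,0],[0,0,-14,0],[-20,0,-14,0],[-50,0,-14,0],[-80,0,-14,0],[-88,15,-38,0],[-88,34,-70,0]]

```text
t: 7.37
position: [0.5538, 0.1881, 0.2597]
tool_rot: [0.139, 0.69, -0.138, 0.696]
wrist_force: [0.1, 1.5, -0.2]
gripper_width: -0.0001
```

carry_out:
  steps:
    - [[0,19,-32,0],[0,38,-64,0],[0,57,-96,0],[0,76,-128,0],[0,95,-160,0],[0,114,-192,0],[0,130,-215,0],[0,140,-220,0]]

```text
t: 8.03
position: [0.3978, 0.4048, 0.2555]
tool_rot: [0.136, 0.694, -0.135, 0.694]
wrist_force: [-0.2, 0.4, -0.4]
gripper_width: -0.0002
```

```bash
python3 -c "
import s
from s import *
st();c=pic('b7');t=capture('top');np.savez('t7.npz',**t)
s.DC=np.array([0,.0025]);angles(c)
for d in((0,0),(.001,0),(0,.001)): s.DC=np.array(d);print('top',d);angles(t)
a=t['frame'][155:275,215:335]
cv2.imwrite('pics/t7.png',cv2.convertScaleAbs(cv2.resize(a,None,fx=5,fy=5,interpolation=cv2.INTER_CUBIC),alpha=1.6,beta=10))
g=cv2.absdiff(t['frame'],np.load('top0.npz')['frame'])[125:275,120:420]; print(g.max(2).mean())
"
```

```text
t 8.03 p [0.3978 0.4048 0.2555] z yaw -0.386 F [-0.16  0.42 -0.44] w -0.0002 j6 0.97
line -0.383 peak 45.4
index -0.371 peak 63.6
collar 0.012
top (0, 0)
line -0.382 peak 108.4
index -0.367 peak 105.9
collar 0.015
top (0.001, 0)
line -0.387 peak 100.8
index -0.374 peak 107.0
collar 0.013
top (0, 0.001)
line -0.397 peak 110.4
index -0.389 peak 102.4
collar 0.007
2.0406444444444443
```

View pics/t7.png

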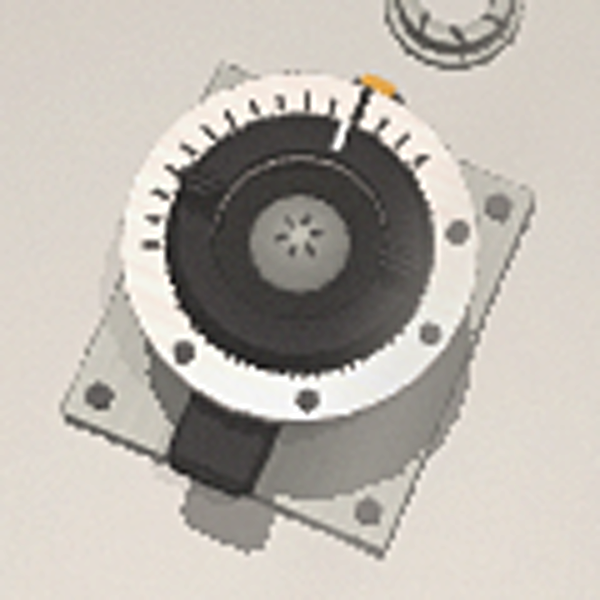

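View pics/b7.png

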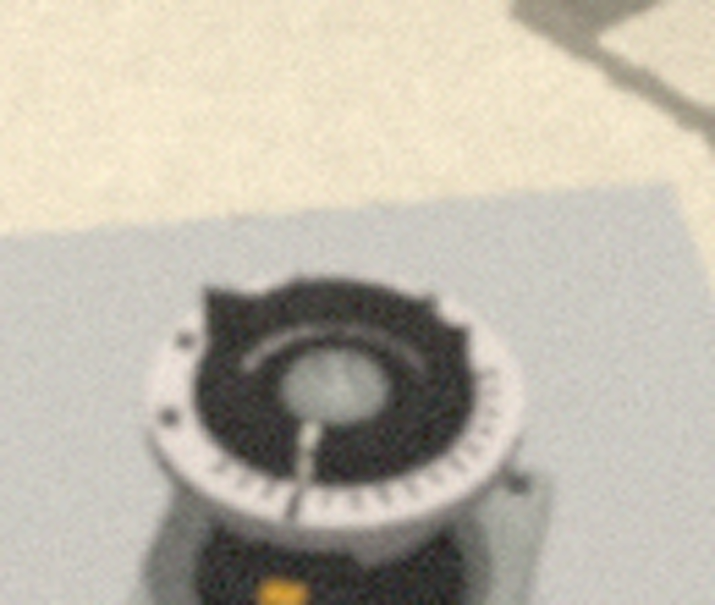

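Both views agree on about 0.012 rad, and the grinder hasn't moved. I'll compare the adjoining ends of mark and line, which depends little on the assumed centre.

```bash
python3 -c "
from s import *
t=dict(np.load('t7.npz'));g=cv2.cvtColor(t['frame'],cv2.COLOR_BGR2GRAY).astype(np.float32)
a=np.arange(-.7,-.05,.004)
for dc in((0,0),(0,.001),(0,-.001)):
  for nm,sg,rz in(('line',-1,[(r,.118) for r in np.arange(.058,.067,.001)]),('line-in',-1,[(r,.118) for r in np.arange(.056,.061,.001)]),('bevel',1,[(r,.118+.016*(.052-r)/.004) for r in np.arange(.0480,.0512,.0005)]),('top',1,[(r,.134) for r in np.arange(.036,.047,.001)])):
    q=0
    for r,z in rz:
        p=proj(t,np.c_[C[0]+dc[0]+r*np.cos(a),C[1]+dc[1]+r*np.sin(a),0*a+z]).astype(np.float32)
        q=q+cv2.remap(g,p[:,0].reshape(1,-1),p[:,1].reshape(1,-1),cv2.INTER_LINEAR)[0]*sg/len(rz)
    q=q-np.median(q);k=q.argmax();sl=slice(max(0,k-22),k+23);w=np.clip(q[sl]-.3*q[k],0,None);print(dc,nm,round((a[sl]*w).sum()/w.sum(),4),round(float(q[k])))
"
```

```text
(0, 0) line -0.3852 110
(0, 0) line-in -0.3891 110
(0, 0) bevel -0.3377 63
(0, 0) top -0.3669 105
(0, 0.001) line -0.4007 110
(0, 0.001) line-in -0.4052 110
(0, 0.001) bevel -0.3599 73
(0, 0.001) top -0.3894 102
(0, -0.001) line -0.3699 110
(0, -0.001) line-in -0.3728 109
(0, -0.001) bevel -0.3145 50
(0, -0.001) top -0.3441 107
```

The collar still seems to be 0.012–0.018 rad short, about 0.8 mm at the mark. Time is ample, so I'll retrace the same path and give it a tiny further nudge.

carry_out:
  steps:
    - [[0,-10,5,0],[0,-26,28,0],[0,-45,60,0],[0,-64,92,0],[0,-83,124,0],[0,-102,156,0],[0,-121,188,0],[0,-140,220,0]]

```text
t: 8.8
position: [0.5523, 0.1847, 0.2554]
tool_rot: [0.138, 0.693, -0.138, 0.694]
wrist_force: [0.8, 0.2, 0.6]
gripper_width: -0.0001
```

carry_out:
  steps:
    - [[0,-19,32,0],[0,-34,56,0],[0,-34,56,0],[30,-34,56,0],[60,-34,56,0],[80,-34,56,0],[88,-34,56,0],[88,-34,56,0]]

```text
t: 9.47
position: [0.5883, 0.1349, 0.1649]
tool_rot: [0.137, 0.695, -0.138, 0.692]
wrist_force: [-0.0, -0.2, -0.3]
gripper_width: 0.0001
```

carry_out:
  steps:
    - [[0,0,3,0],[0,0,6,0],[0,0,9,0],[0,0,11,0],[0,0,12,0],[0,0,13,0],[0,0,13,0]]

```text
t: 10.05
position: [0.6024, 0.1315, 0.1675]
tool_rot: [0.137, 0.694, -0.137, 0.694]
wrist_force: [0.0, 0.3, 0.0]
gripper_width: -0.0003
```

```bash
python3 -c "
import s
from s import *
p,R=st();rel(p,R);c=pic('b8');s.DC=np.array([0,.0025]);angles(c)"
```

```text
t 10.05 p [0.6024 0.1315 0.1675] z yaw -0.39 F [0.01 0.26 0.01] w -0.0003 j6 0.41
axis in tool y,z mm [-40.5  21.2]
line -0.385 peak 44.2
index -0.37 peak 71.5
collar 0.015
```

carry_out:
  steps:
    - [[0,0.1,0.5,0.005],[0,0.2,1.0,0.01],[0,0.3,1.6,0.015],[0,0.3,1.6,0.015],[0,0.3,1.6,0.015],[0,0.3,1.6,0.015]]

```text
t: 10.6
position: [0.6034, 0.1314, 0.1672]
tool_rot: [0.142, 0.693, -0.142, 0.692]
wrist_force: [-2.4, 0.2, 1.2]
gripper_width: 0.0003
```

```bash
python3 -c "
import s
from s import *
p,R=st();rel(p,R);c=pic('b9');s.DC=np.array([0,.0025]);angles(c)"
```

```text
t 10.6 p [0.6034 0.1314 0.1672] z yaw -0.405 F [-2.44  0.23  1.19] w 0.0003 j6 0.42
axis in tool y,z mm [-40.4  20.8]
line -0.384 peak 43.4
index -0.372 peak 68.6
collar 0.012
```

Now in contact (about 2.4 N) and barely moving it. Another 0.7 mm.

carry_out:
  steps:
    - [[0,0.1,0.3,0.005],[0,0.2,0.7,0.01],[0,0.2,0.7,0.01],[0,0.2,0.7,0.01],[0,0.2,0.7,0.01]]

```text
t: 11.07
position: [0.6044, 0.1312, 0.1672]
tool_rot: [0.146, 0.692, -0.146, 0.692]
wrist_force: [-1.8, 1.3, -0.1]
gripper_width: 0.0001
```

```bash
python3 -c "
import s
from s import *
p,R=st();rel(p,R);c=pic('b10');s.DC=np.array([0,.0025]);angles(c)"
```

```text
t 11.07 p [0.6044 0.1312 0.1672] z yaw -0.415 F [-1.85  1.32 -0.06] w 0.0001 j6 0.43
axis in tool y,z mm [-40.4  20.2]
line -0.383 peak 40.4
index -0.399 peak 69.4
collar -0.016
```

carry_out:
  steps:
    - [[0,0,-4,0],[0,0,-10,0],[0,0,-14,0],[-20,0,-14,0],[-50,0,-14,0],[-80,0,-14,0],[-88,15,-38,0],[-88,34,-70,0]]

```text
t: 11.78
position: [0.5567, 0.1895, 0.2597]
tool_rot: [0.148, 0.689, -0.146, 0.695]
wrist_force: [0.4, 1.2, -0.2]
gripper_width: -0.0002
```

carry_out:
  steps:
    - [[0,19,-32,0],[0,38,-64,0],[0,57,-96,0],[0,76,-128,0],[0,95,-160,0],[0,114,-192,0],[0,130,-215,0],[0,140,-220,0]]

```text
t: 12.45
position: [0.4061, 0.41, 0.2556]
tool_rot: [0.145, 0.692, -0.144, 0.692]
wrist_force: [-0.1, -0.0, -0.3]
gripper_width: 0.0001
```

```bash
python3 -c "
import s
from s import *
st()
for i in range(3):
  c=pic('b11');t=capture('top')
  s.DC=np.array([0,.0025]);angles(c)
  s.DC=np.zeros(2);print('top');angles(t)
a=t['frame'][155:275,215:335]
cv2.imwrite('pics/t11.png',cv2.convertScaleAbs(cv2.resize(a,None,fx=5,fy=5,interpolation=cv2.INTER_CUBIC),alpha=1.6,beta=10))
print(cv2.absdiff(t['frame'],np.load('top0.npz')['frame'])[125:310,120:420].max(2).mean())
"
```

```text
t 12.45 p [0.4061 0.41   0.2556] z yaw -0.411 F [-0.15 -0.01 -0.33] w 0.0001 j6 0.99
line -0.385 peak 44.6
index -0.396 peak 62.0
collar -0.011
top
line -0.382 peak 107.8
index -0.394 peak 107.0
collar -0.011
line -0.384 peak 44.6
index -0.394 peak 61.4
collar -0.01
top
line -0.382 peak 108.2
index -0.394 peak 106.9
collar -0.011
line -0.385 peak 45.6
index -0.399 peak 62.4
collar -0.014
top
line -0.382 peak 108.2
index -0.394 peak 106.4
collar -0.012
2.2325225225225225
```

View pics/t11.png

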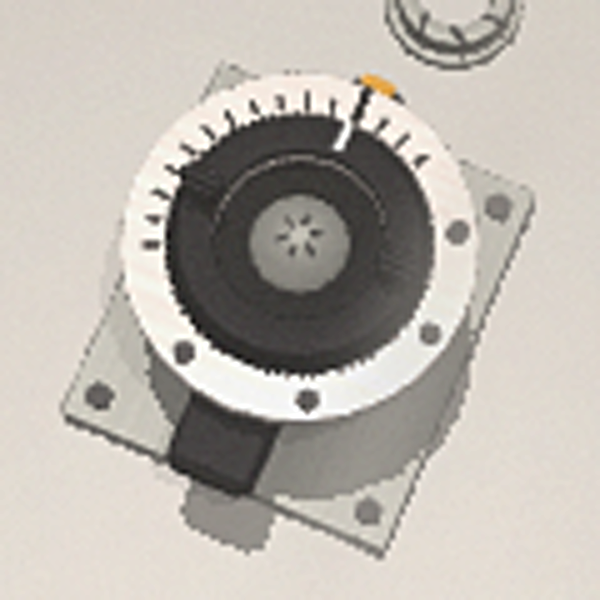

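View pics/b11.png

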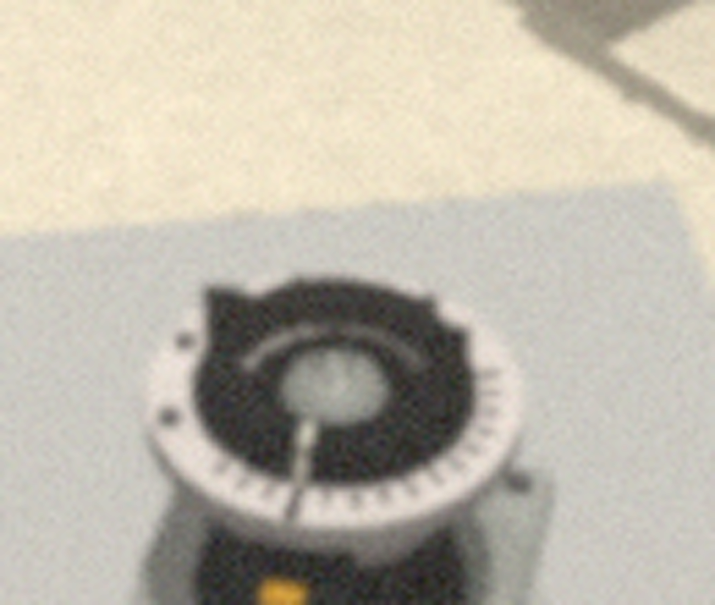

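Both views put the mark within about 0.01 rad of the long line, about 0.6 mm on a 3.4 mm mark. The grinder and the loose parts haven't moved and the arm is clear, so I'm handing in.

```bash
python3 -c "
from station import *
print(finish_job())"
```

```text
the job is handed in; nothing more can be done
None
```

I turned the collar clockwise from about 1.37 rad until its index mark lined up with the long scale line, and I have handed the job in. I pushed on tab A with the shut fingertips, following an arc about the collar's axis with about 2–4 N at the wrist. No tab was gripped. The finger was taken off and the arm moved well clear, at 12.5 s of the 48 s.

- **Two pushes:** The first push stopped about 0.013 rad short. I backed off, checked from above, and came back for a small extra nudge.
- **Alignment:** At the end the top camera read −0.011 rad and the scene camera −0.010 to −0.014 rad, about 0.6 mm past centre at the mark. That is within the mark's 3.4 mm width, and I left it there.
- **Grinder and loose parts:** The top image showed the line angle unchanged and no visible shift of the grinder. It differed little from the first picture over the area with the hopper, burr and brush.
- **Checks that disagreed:** The scene camera needed a correction of about 2.5 mm in y to agree with the top camera, so its readings are not fully independent. After the first push, reading the mark on the collar's bevel gave a larger offset (about 0.05 rad). I ignored that as probably biased by the bright rim beside it, and did not repeat it at the end.

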